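# Find the sensor angle on a bumper with a pendulum gauge and hold it there

### The arm

A 6-joint arm with a two-finger parallel gripper is mounted at the origin on the work surface. World frame = base frame: x ahead of the robot, y to its left, z up, the work surface at z = 0. Lengths are in mm, angles in rad, forces in N, time in s.
With the tool pointing down it reaches from about 275 to 775 mm from the base axis. Payload 14.6 kg.
Tool frame: the origin (TCP) lies between the finger pads; the fingertips stand 14 mm ahead of it and the grasp point (between the pads) lies 5 mm behind it; x points along the fingers, z is the direction in which the jaws open and shut, and the axes are right-handed (so a half turn about x gives the same grasp; the last joint's range is limited). The gripper opens to 85 mm and grips with 20 to 120 N. Pads are 22 mm wide; open, the fingers measure 114 mm over their backs; the gripper's body (76 mm by 85 mm) begins 54 mm behind the grasp point. The pads swing forward as they close: fully open they stand 13 mm farther back than shut.
Start: joints at [-1.378, 0.263, -0.048, 1.259, 0, 1.415], TCP at [178.93, -493.571, 245.278] pointing down, gripper open.
Joint ranges: [-2.65, 2.65], [-0.89, 1.7], [-1.18, 1.37], [-2.13, 2.11], [-1.35, 1.29], [-3.14, 3.14]. Speed limits (rad/s): [1.89, 1.89, 2.57, 2.79, 3.14, 3.14].

### API

Orientations are given as a unit quaternion [x, y, z, w].
In Python, from rig import manip gives the robot as it stands. The module is installed in compiled form; this text tells all that it offers.
- The arm moves only by the tool send_rows, never from a script. Its arguments are lists of equal length, an entry for each row: "hand": the opening, from 0 (shut) to 1 (fully open); "xyz": the shift along the world's x, y, z in m, a list of three; "yaw": the turn about the world's z in degrees. A call has 1 to 5 rows; each row is the pose to reach, as a shift and turn from the pose commanded when the call began; what a row does not reach only later rows make up. A row lasts 1/12 s, in which the tool goes at most 41.7 mm and 7.16 degrees, less where a joint would pass 70% of its speed; a pose out of reach is approached as far as the arm can. A call with a gripper value outside its range is refused whole. The fingers move at their own pace and stop on an object; "squeeze" is the grip in N (left out, the last holds). Time passes only in rows, so rows that repeat a pose let the fingers close. It gives the time, the measured TCP pose, the force and the opening at its end, in the units of the state.
- manip.read_state(): the state, without advancing time (a new reading comes with each control period).
- manip.grab_frame(name): name is "scene" or "top"; returns a dict with "img" (420x560x3 uint8, blue, green, red), "K" (3x3 intrinsics, pixels), "cam_to_world" (4x4, takes a point from camera to world coordinates). Camera axes: x right, y down, z forward; pixel columns grow to the right and rows downward; lengths in mm; the calibration is good to about 2 mm. A picture is of the moment at which its call begins. There is no depth.
- manip.job_done(): hands the job in, once; it reports no verdict.
Trained networks look in a picture, given as the dict that the camera call returned (one of the last four; its "shot" number tells which), for a name from the list of things; names that differ only in an ending like _2 or _b are one class to them, and where a whole thing is asked for, a point or a joint stands for the part that bears it (a point fixed in the world has none). Each returns a list of dicts, best first, with "p" (0 to 1); they miss things now and then, are a little off and sometimes report something else, mostly with a low value. They report only what shows in the picture. A call takes as long as a camera call. They do not tell look-alikes from the thing itself.
- manip.look_for(picture, label): "rect" ([centre column, centre row, width, height] in pixels, round what is visible of it).
- manip.pinpoint(picture, label): "location" ([row, column] in pixels: a listed point, or the origin of a listed thing).
The state is a dict: "clock": time; "qpos": joint angles; "dq": joint speeds; "effort": joint torques, N m; "ee_pos": TCP position; "orientation": TCP orientation; "wrist_force": force on the tool from outside, world axes, zero at the start; "wrist_torque": the same for the moment, N m; "finger_gap": opening from 0.0 (shut) to 1.0 (fully open).
Only numpy, scipy, OpenCV 4.12 (cv2) and the standard library are available. Lean on these libraries where they do the work, as an engineer would, in place of code of your own. Each camera call takes 0.05 s, during which the arm holds its last target. There are 200 camera calls.

### The job

Before the parking sensor's hole is drilled we need the spot where the bumper slopes at the sensor's angle. Pick up the angle gauge and, on the strip of masking tape that runs over the bumper's curve, rock it down the curve, its base lying along the tape and touching the skin with its middle, until the swinging needle settles on the gauge's brass index tab. Finish holding it there, gripped, still and pressed lightly against the bumper, so that the spot can be marked; leave the other things on the bench alone.

Things in the scene. Friction and masses are not known exactly. Their poses are not given: they have to be found in the camera images.
- gauge_centre (a point): Pendulum angle gauge, its centre (84 mm above its underside): round grey-metal dial case 126 mm across, 28 mm thick, on a flat steel base bar 130 x 32 x 16 mm, with a lug on top; 168 mm tall, 0.2 to 0.5 kg. Starts standing on the bench left of the bumper, white dial facing away from the robot. Own axes: z up from the base, x out of the dial, y along the base bar
- gauge_grip (a point): middle of the gauge's lug, 151 mm above the underside, above the dial: a flat-sided block 46 mm wide (own y), 28 mm thick (own x, flush with the case's faces below it), 34 mm high. Grip here from above, fingers on the front and back faces; much lower they would hide the dial
- gauge_foot (a point): middle of the gauge's flat underside (the face that rests on bench or bumper), 84 mm below gauge_centre; same axes as the gauge
- needle (a joint): rad: the gauge's free-swinging black needle. It hangs from the dial's centre, 79 mm above the underside, and settles plumb in about 1 s. 0 = straight towards the base; positive = towards the gauge's own -y (left as one faces the dial), so it reads +a once the gauge leans by a towards its own -y
- needle_tip (a point): tip of the needle, 47 mm from its pivot; own z axis from tip to pivot
- index (a joint): rad: where the brass index tab (pointed, 8 mm wide) at the dial's rim is set, same sense as the needle, so it is the lean to find. It differs each time, 0.16 to 0.44 (9 to 25 degrees) towards the gauge's own -y, and stays put
- index_tip (a point): the index tab, 53 mm from the dial's centre; own z axis towards the dial's centre
- bumper: End section of a dark grey car bumper skin, lying fixed on the bench. Origin at bench height under its crown and tape. Own x along the part, away from the robot: 155 mm to the near end, 245 mm to the far end (round fog-lamp opening near it); 285 mm across y. A cream strip of masking tape 24 mm wide runs over the curve at own x = 0. Thin skin: lean on it lightly, never over 40 N
- tape_top (a point): the middle of the tape at the bumper's crown, on its surface, 135 mm above the bench; axes as the bumper. Across own y the face is an arc of 250 mm radius, the same all along x: it falls towards own -y, sloping by angle a at 250*sin(a) mm from the crown, up to 55 degrees; towards +y it ends 52 mm from the crown in a fold down to the bench
- curve_centre (a point): centre of the bumper's 250 mm arc in the middle plane of the tape, 115 mm below the bench top; same axes as the bumper. The gauge's base rests on its middle where this point lies straight below gauge_foot along the gauge's own z
- trim_ring: bystander: chrome tailpipe trim ring, 92 mm across, 36 mm high; origin under its centre
- tape_roll: bystander: roll of masking tape lying flat, 100 mm across, 25 mm high; origin under its centre
- marker: bystander: black marker pen lying flat, 135 mm long; origin under its middle
- squeegee: bystander: flat amber plastic squeegee card 100 x 78 x 8 mm; origin under its middle
- cutter: bystander: steel snap-off cutter lying flat, 155 mm long; origin under its middle
- heat_gun: bystander: dark green heat gun lying on its side, about 240 x 180 mm, 76 mm high; origin under its barrel
There are look-alikes about, which are no part of the job. What is shaped like the part that bears gauge_centre but orange or red is not meant.

How it is judged (in metres and radians):
On the way, in this order (a step that is already met when the one before it is completed fails the run):
1. the gauge is gripped and lifted clear of the bench (height (world z) of gauge_foot above 0.03 m and contact force between the fingers and gauge above 2 N), for 0.2 s.
2. the gripped gauge's base rests on the bumper (contact force between gauge and bumper above 0.5 N and contact force between the fingers and gauge above 2 N), for 0.2 s.
At the end, for the whole second after the job is handed in: Fingers grip the gauge (over 2 N), its base presses the bumper (0.5 N), needle settled (0.3 rad/s) within 0.06 rad of the index tab; base middle within 18 mm of the tangent point and of the tape's centre line, gauge in line with the tape within 0.14 rad and still (15 mm/s) (all of step 2 and angle between the z axis of needle_tip and the z axis of index_tip, either way round below 0.06 rad and velocity of joint needle between -0.3 and 0.3 rad/s and y of curve_centre in the frame of gauge_foot between -0.018 and 0.018 m and x of gauge_foot in the frame of bumper between -0.018 and 0.018 m and angle between the x axis of gauge_foot and the x axis of bumper, either way round below 0.14 rad and linear speed of gauge below 0.015 m/s); the arm keeps its last pose, push and grip.
It fails at once if the gauge is leaned on the bumper's thin skin with over 40 N (contact force between gauge and bumper above 40 N).
It fails at once if another thing on the bench is shifted by more than 30 mm (distance of any of trim_ring, tape_roll, marker, squeegee, cutter, heat_gun from where it was at the start of the episode above 0.03 m).
It also fails if it takes over 51 s, if anything falls off the work surface, if the arm or the gripper's body presses on something with over 40 N, if the wrist force passes 120 N, or if a joint passes its speed limit or range.

## Working session

There is one attempt and no reset: what is moved stays moved. The work goes in short steps, Python scripts to look and compute and a tool call to move; the robot and the scene stay as the last step left them, time stands still between calls to the robot, and variables do not carry over. Pictures are saved under pics/ and viewed, about 8 in all and at most 12, crops included, and the job is handed in when it is done.

Besides the shell and the picture viewer there is one more tool, called after "Emit:" as name(argument=value, ...), one argument or row to a line, values as JSON. send_rows: Moves the arm, as the interface text tells. Its arguments: {"type":"object","properties":{"hand":{"type":"array"},"xyz":{"type":"array"},"yaw":{"type":"array"},"squeeze":{"type":"number"}},"required":["hand","xyz","yaw"]}

```bash
mkdir -p pics; cat > h.py <<'E'
import numpy as np, cv2
from rig import manip
def ray(f,rc):
    K=f["K"];T=np.array(f["cam_to_world"]);d=T[:3,:3]@np.linalg.solve(K,[rc[1],rc[0],1.]);return T[:3,3],d/np.linalg.norm(d)
def onz(f,rc,z):
    o,d=ray(f,rc);return o+d*(z-o[2])/d[2]
def tri(a,b):
    (o1,d1),(o2,d2)=a,b
    s=np.linalg.lstsq(np.c_[d1,-d2],o2-o1,rcond=None)[0]
    p,q=o1+d1*s[0],o2+d2*s[1];return (p+q)/2,np.linalg.norm(p-q)
def proj(f,P):
    T=np.linalg.inv(f["cam_to_world"]);c=f["K"]@(T[:3,:3]@np.array(P)+T[:3,3]);return c[:2]/c[2]
E
python3 - <<'E'
from h import *
s=manip.grab_frame("scene");t=manip.grab_frame("top")
for n,f in(("s",s),("t",t)):
    cv2.imwrite(f"pics/{n}0.png",f["img"]);print(n,np.round(f["cam_to_world"],2).tolist(),f["K"][0][0])
for l,z in(("gauge_centre",84),("gauge_grip",151),("gauge_foot",0),("tape_top",135),("needle_tip",0),("index_tip",0),("bumper",0),("heat_gun",0),("trim_ring",0),("tape_roll",0),("marker",0),("squeegee",0),("cutter",0)):
    for n,f in(("s",s),("t",t)):
        for r in manip.pinpoint(f,l)[:3]: print(l,n,round(r["p"],2),np.round(r["location"],1),np.round(onz(f,r["location"],z)))
st=manip.read_state();print(st)
E
```

```text
s [[0.48, 0.66, -0.58, 1171.01], [0.88, -0.38, 0.3, -308.4], [-0.02, -0.65, -0.76, 888.05], [0.0, 0.0, 0.0, 1.0]] 395.08288632897876
t [[0.02, -0.98, 0.18, 331.78], [-1.0, -0.02, -0.01, 1.54], [0.02, -0.18, -0.98, 1224.59], [0.0, 0.0, 0.0, 1.0]] 391.277486491739
gauge_centre s 0.93 [261.3 400.3] [835. 186.  84.]
gauge_centre s 0.8 [182.  183.8] [ 316. -178.   84.]
gauge_centre s 0.76 [106.1 344.7] [239. 437.  84.]
gauge_centre t 0.94 [204.5 170.2] [529. 298.  84.]
gauge_centre t 0.82 [108.4 214.9] [834. 180.  84.]
gauge_centre t 0.78 [278.6 332. ] [ 324. -179.   84.]
gauge_grip s 0.96 [ 87. 351.] [236. 456. 151.]
gauge_grip s 0.67 [162.7 177.2] [ 305. -179.  151.]
gauge_grip s 0.66 [246. 405.] [836. 181. 151.]
gauge_grip t 0.87 [100.3 213.3] [829. 176. 151.]
gauge_grip t 0.78 [201.7 164.3] [525. 297. 151.]
gauge_grip t 0.78 [306.8  95.5] [239. 458. 151.]
gauge_foot s 0.94 [186.5 353.6] [511. 293.   0.]
gauge_foot s 0.84 [282.  393.4] [841. 181.   0.]
gauge_foot s 0.76 [198.  190.7] [ 303. -170.    0.]
gauge_foot t 0.94 [302.4 117. ] [240. 459.   0.]
gauge_foot t 0.86 [282.  325.8] [ 
[... 974 characters left out ...]
[204.2 271.7] [552.  -2.   0.]
{'clock': 1.4, 'qpos': array([-1.37831482e+00,  2.63105270e-01, -4.83308838e-02,  1.25941298e+00,
       -1.99709905e-05,  1.41550287e+00]), 'dq': array([ 0.00021188,  0.00141319, -0.00040328, -0.00091314,  0.00014368,
       -0.00047874]), 'effort': array([ 8.72879650e-05, -6.37434697e+01,  3.84759808e+01,  1.40835433e-03,
       -1.73363665e-04,  1.79743648e-05]), 'ee_pos': array([ 178.91344493, -493.55558508,  245.26420093]), 'orientation': array([ 0.40596143,  0.57898441, -0.40594569,  0.57894772]), 'wrist_force': array([-0.39078106, -0.21603017,  0.71913699]), 'wrist_torque': array([ 0.01458459, -0.02904543,  0.04166215]), 'finger_gap': 0.9975368311459052}
```

```bash
python3 -c "
import cv2,numpy as np
a=cv2.imread('pics/s0.png');b=cv2.imread('pics/t0.png')
print(a.shape)"
```

```text
(420, 560, 3)
```

View pics/s0.png

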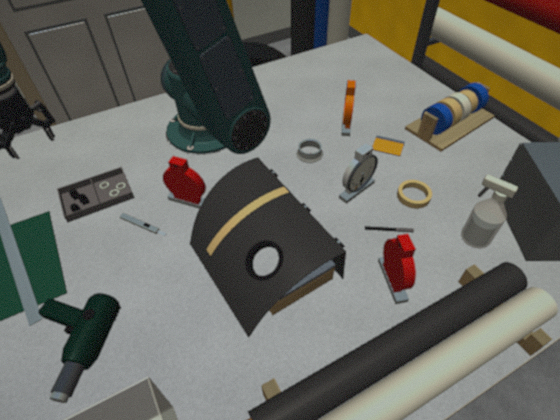

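View pics/t0.png

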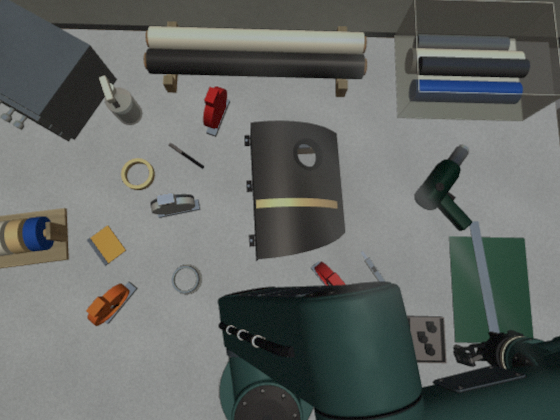

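Grey gauge stands at scene (360,172) / top (173,205); the red and orange ones are decoys. Tape runs in top from (256,203) to (337,203). I'll fit the tape and measure the gauge's grip and yaw from enlarged crops.

```bash
cat > fit.py <<'E'
from h import *
from scipy.optimize import least_squares
from scipy.spatial import cKDTree
def tapepix(img,box):
    r0,r1,c0,c1=box;h=cv2.cvtColor(img,cv2.COLOR_BGR2HSV)[r0:r1,c0:c1]
    m=((h[...,0]>12)&(h[...,0]<32)&(h[...,1]>50)&(h[...,2]>120)).astype(np.uint8)
    n,l,s,_=cv2.connectedComponentsWithStats(m);k=1+np.argmax(s[1:,4]);v,u=np.nonzero(l==k);return np.c_[u+c0,v+r0]
s=manip.grab_frame("scene");t=manip.grab_frame("top")
px=[tapepix(s["img"],(170,270,195,300)),tapepix(t["img"],(185,220,245,350))]
print([ (len(p),p.min(0),p.max(0)) for p in px])
b=np.linspace(-55*np.pi/180,np.arcsin(52/250),60)
def surf(q,b,w):
    x,y,a=q;ly=250*np.sin(b);lz=250*np.cos(b)-115
    return np.c_[x+w*np.cos(a)-ly*np.sin(a),y+w*np.sin(a)+ly*np.cos(a),lz]
def res(q):
    o=[]
    for f,p in zip((s,t),px):
        P=surf(q,b,0);uv=np.array([proj(f,X) for X in P])
        d=uv[:,None]-p[None]
        tg=np.gradient(uv,axis=0);tg/=np.linalg.norm(tg,axis=1)[:,None]
        # perpendicular offset of the tape pixels near each model point, plus end match
        for i in range(3,57,3):
            k=(np.abs((d[i]*tg[i]).sum(1))<3);o.append(((d[i,k]@np.array([-tg[i,1],tg[i,0]])).mean()) if k.sum()>3 else 0)
        al=(p-uv[-1])@tg[-1];o.append(al.max()*0.7)
    return np.array(o)
r=least_squares(res,[537,-7,0.0],loss="soft_l1",diff_step=1e-3)
print("bumper",r.x,np.round(r.fun,1))
for n,f,bx in(("s",s,(140,210,325,390)),("t",t,(185,225,140,210))):
    c=f["img"][bx[0]:bx[1],bx[2]:bx[3]];cv2.imwrite(f"pics/g_{n}.png",cv2.resize(c,None,fx=7,fy=7,interpolation=cv2.INTER_CUBIC))
for l in("gauge_centre","gauge_grip","gauge_foot"):
    R=[]
    for f,z in((s,0),(t,0)):
        c=[q for q in manip.pinpoint(f,l) if np.hypot(*(onz(f,q["location"],{"gauge_centre":84,"gauge_grip":151,"gauge_foot":0}[l])[:2]-[520,292]))<50]
        if c: R.append(ray(f,c[0]["location"]));print(c[0]["location"])
    if len(R)==2: print(l,tri(*R))
E
python3 fit.py
python3 -c "
import cv2,numpy as np
a=cv2.imread('pics/g_s.png');b=cv2.imread('pics/g_t.png');o=np.zeros((a.shape[0]+b.shape[0],max(a.shape[1],b.shape[1]),3),np.uint8)
o[:a.shape[0],:a.shape[1]]=a;o[a.shape[0]:,:b.shape[1]]=b;print(o.shape,a.shape);cv2.imwrite('pics/g_both.png',cv2.resize(o,None,fx=.75,fy=.75))"
```

```text
[(797, array([207, 187]), array([288, 254])), (341, array([292, 198]), array([336, 207]))]
bumper [ 5.31443671e+02 -9.09357230e+00  8.94981701e-02] [ -0.8  -0.    0.    0.    0.1  -0.2   0.2   0.2   0.1   0.1   0.1   0.2
   0.2   0.2   0.3   0.3   0.2   0.2   1.    0.7   0.5   0.2   0.1   0.1
   0.   -0.   -0.2  -0.5  -0.5  -0.5  -0.6  -0.7   0.    0.    0.    0.
   0.  -24.9]
[169.8, 359.9]
[203.5, 175.0]
gauge_centre (array([532.19014769, 283.72315248,  91.90738502]), np.float64(4.238395091445586))
[154.1, 361.3]
[200.8, 167.3]
gauge_grip (array([527.49373762, 287.92146206, 147.79582903]), np.float64(4.033234002196326))
[188.5, 353.9]
[211.4, 178.2]
gauge_foot (array([520.65705271, 289.76621727,   2.12393432]), np.float64(5.461328166665509))
(770, 490, 3) (490, 455, 3)
```

View pics/g_both.png

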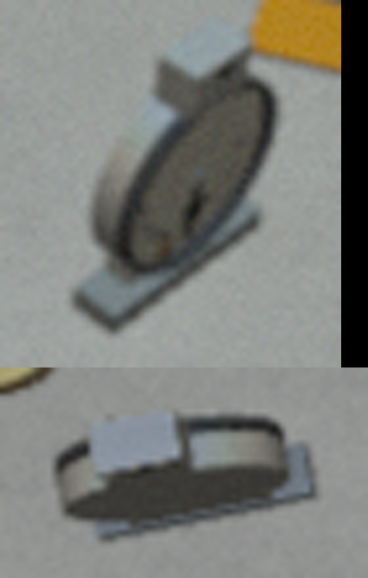

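```bash
sed -i 's/h\[...,1\]>50/h[...,1]>(50 if r1>230 else 25)/' fit.py; sed -i '/^for n,f,bx/,$d' fit.py; cat >> fit.py <<'E'
S=lambda x,y:(140+y/5.25,325+x/5.25); Tt=lambda x,y:(185+(y-367.5)/5.25,140+x/5.25)
print("scene base z16",[np.round(onz(s,S(*p),16)[:2]) for p in((75,293),(112,320),(260,207))])
print("scene lug z168",[np.round(onz(s,S(*p),168)[:2]) for p in((157,65),(180,30),(248,40),(205,85))])
print("top base z8",[np.round(onz(t,Tt(*p),z)[:2]) for p,z in(((302,443),16),((315,493),8),((97,535),8))])
L=[onz(t,Tt(*p),168)[:2] for p in((90,418),(178,412),(185,463),(93,473))];print("lug",np.round(L),np.mean(L,0))
E
python3 fit.py
```

```text
[(800, array([207, 187]), array([288, 254])), (344, array([292, 198]), array([336, 207]))]
bumper [ 5.31190614e+02 -7.27694737e+00  8.80702090e-02] [ -0.3   0.2   0.3   0.2   0.1   0.1   0.1   0.2   0.3   0.1   0.3   0.2
   0.2   0.3   0.1   0.3   0.5   0.4   0.6   0.4   0.3   0.   -0.2  -0.1
  -0.2  -0.1  -0.4  -0.7  -0.6  -0.6  -0.6  -0.3   0.    0.    0.    0.
   0.  -25.4]
scene base z16 [array([534., 222.]), array([561., 228.]), array([530., 356.])]
scene lug z168 [array([530., 259.]), array([513., 286.]), array([538., 312.]), array([555., 271.])]
top base z8 [array([559., 231.]), array([530., 223.]), array([502., 351.])]
lug [[541. 313.]
 [546. 268.]
 [519. 262.]
 [512. 310.]] [529.48055058 288.24179929]
```

```bash
python3 - <<'E'
from h import *
from scipy.spatial.transform import Rotation as R
s=manip.read_state();M=R.from_quat(s["orientation"]).as_matrix();print(M.round(3),np.degrees(np.arctan2(M[1,2],M[0,2])),s["ee_pos"])
E
```

```text
[[-0.     0.94   0.341]
 [-0.     0.341 -0.94 ]
 [-1.    -0.     0.   ]] -70.0735296163078 [ 178.94341785 -493.55840277  245.2959931 ]
```

Emit:
send_rows(
  hand=[1,1,1,1,1],
  xyz=[
    [0.014,0.03,0.02],
    [0.028,0.06,0.04],
    [0.042,0.09,0.06],
    [0.056,0.12,0.08],
    [0.07,0.15,0.1],
  ],
  yaw=[3.4,6.8,10.2,13.6,17],
)

```text
clock: 2.32
ee_pos: [249.1, -342.0, 346.3]
orientation: [0.315, 0.633, -0.315, 0.633]
wrist_force: [0.1, -0.8, 0.7]
finger_gap: 1.0
```

Emit:
send_rows(
  hand=[1,1,1,1,1],
  xyz=[
    [0.014,0.032,0],
    [0.028,0.064,0],
    [0.042,0.096,0],
    [0.056,0.128,0],
    [0.07,0.16,0],
  ],
  yaw=[3.4,6.8,10.2,13.6,17],
)

```text
clock: 2.73
ee_pos: [319.1, -182.0, 345.5]
orientation: [0.218, 0.672, -0.218, 0.673]
wrist_force: [1.1, -1.0, 0.5]
finger_gap: 1.002
```

Emit:
send_rows(
  hand=[1,1,1,1,1],
  xyz=[
    [0.014,0.032,0],
    [0.028,0.064,0],
    [0.042,0.096,0],
    [0.056,0.128,0],
    [0.07,0.16,0],
  ],
  yaw=[3.4,6.8,10.2,13.6,17],
)

```text
clock: 3.15
ee_pos: [389.2, -21.8, 345.5]
orientation: [0.116, 0.697, -0.116, 0.698]
wrist_force: [0.3, -0.8, 0.3]
finger_gap: 1.005
```

Emit:
send_rows(
  hand=[1,1,1,1,1],
  xyz=[
    [0.014,0.032,0],
    [0.028,0.064,0],
    [0.042,0.096,0],
    [0.056,0.128,0],
    [0.07,0.16,0],
  ],
  yaw=[3.4,6.8,10.2,13.6,17],
)

```text
clock: 3.57
ee_pos: [459.2, 138.4, 345.4]
orientation: [0.012, 0.707, -0.012, 0.707]
wrist_force: [-0.1, -0.8, 0.0]
finger_gap: 1.001
```

Emit:
send_rows(
  hand=[1,1,1,1,1],
  xyz=[
    [0.014,0.032,-0.02],
    [0.028,0.064,-0.04],
    [0.042,0.096,-0.06],
    [0.056,0.128,-0.08],
    [0.07,0.153,-0.1],
  ],
  yaw=[3.4,6.8,10.2,12.6,15],
)

```text
clock: 3.98
ee_pos: [529.1, 291.9, 244.1]
orientation: [-0.081, 0.702, 0.081, 0.703]
wrist_force: [0.8, -0.6, -0.7]
finger_gap: 1.004
```

Emit:
send_rows(
  hand=[1,1,1,1,1],
  xyz=[
    [0,-0.002,-0.025],
    [0,-0.002,-0.05],
    [0,-0.002,-0.07],
    [0,-0.002,-0.085],
    [0,-0.002,-0.096],
  ],
  yaw=[0,0,0,0,0],
)

```text
clock: 4.4
ee_pos: [528.4, 287.3, 147.5]
orientation: [-0.08, 0.703, 0.079, 0.702]
wrist_force: [0.1, 0.3, 0.5]
finger_gap: 1.0
```

Emit:
send_rows(
  hand=[0.5,0.3,0.2,0,0],
  xyz=[
    [0,0,0],
    [0,0,0],
    [0,0,0],
    [0,0,0],
    [0,0,0],
  ],
  yaw=[0,0,0,0,0],
  squeeze=20,
)

```text
clock: 4.82
ee_pos: [529.4, 287.6, 150.2]
orientation: [-0.079, 0.702, 0.08, 0.703]
wrist_force: [-0.1, 0.9, 0.0]
finger_gap: 0.327
```

Emit:
send_rows(
  hand=[0,0,0,0,0],
  xyz=[
    [0,0,0],
    [0,0,0],
    [0,0,0],
    [0,0,0],
    [0,0,0],
  ],
  yaw=[0,0,0,0,0],
)

```text
clock: 5.23
ee_pos: [529.4, 287.6, 150.2]
orientation: [-0.079, 0.702, 0.08, 0.703]
wrist_force: [0.6, -0.8, 6.9]
finger_gap: 0.325
```

```bash
python3 - <<'E'
from h import *
f=manip.grab_frame("scene");t=manip.grab_frame("top")
a=f["img"][120:220,300:400];b=t["img"][160:260,110:210]
cv2.imwrite("pics/grip.png",np.hstack([cv2.resize(x,(400,400),interpolation=cv2.INTER_CUBIC) for x in(a,b)]))
s=manip.read_state();print(s["ee_pos"],s["wrist_force"],s["wrist_torque"],s["finger_gap"],s["clock"])
E
```

```text
[529.3846476  287.58277682 150.17630109] [0.23690961 0.19708803 6.08740368] [-0.04625061  0.11028668 -0.00597061] 0.3256426590027769 5.3333
```

View pics/grip.png

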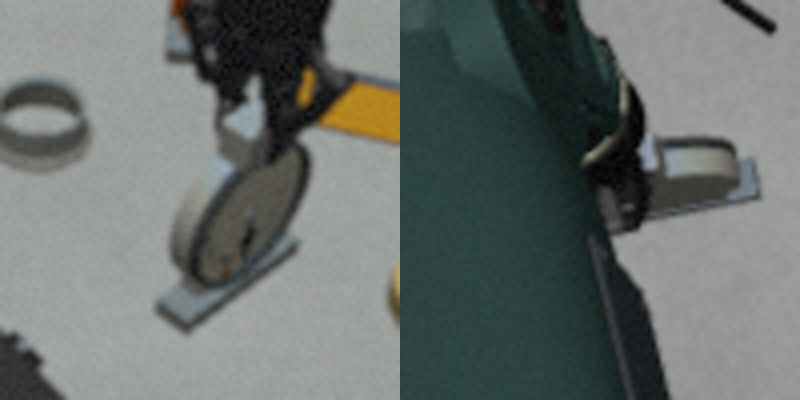

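Emit:
send_rows(
  hand=[0,0,0,0,0],
  xyz=[
    [0,0,0.005],
    [0,0,0.02],
    [0,0,0.045],
    [0,0,0.075],
    [0,0,0.11],
  ],
  yaw=[0,0,0,0,0],
  squeeze=60,
)

```text
clock: 5.75
ee_pos: [528.1, 287.1, 259.7]
orientation: [-0.08, 0.703, 0.079, 0.702]
wrist_force: [1.0, 0.5, -2.4]
finger_gap: 0.323
```

Emit:
send_rows(
  hand=[0,0,0,0,0],
  xyz=[
    [0.004,-0.015,0.03],
    [0.01,-0.035,0.06],
    [0.018,-0.06,0.09],
    [0.028,-0.085,0.12],
    [0.038,-0.11,0.15],
  ],
  yaw=[-2,-4,-6,-8,-10],
)

```text
clock: 6.17
ee_pos: [566.4, 176.3, 411.2]
orientation: [-0.018, 0.707, 0.018, 0.707]
wrist_force: [2.1, 0.6, -2.4]
finger_gap: 0.317
```

Emit:
send_rows(
  hand=[0,0,0,0,0],
  xyz=[
    [0.01,-0.028,0.01],
    [0.02,-0.056,0.02],
    [0.03,-0.084,0.03],
    [0.04,-0.112,0.04],
    [0.05,-0.14,0.05],
  ],
  yaw=[-2,-4,-6,-8,-10],
)

```text
clock: 6.58
ee_pos: [616.6, 36.0, 460.1]
orientation: [0.044, 0.706, -0.044, 0.706]
wrist_force: [1.1, 0.2, -2.3]
finger_gap: 0.32
```

Emit:
send_rows(
  hand=[0,0,0,0,0],
  xyz=[
    [0.01,-0.028,0],
    [0.02,-0.056,0],
    [0.03,-0.084,0],
    [0.04,-0.112,0],
    [0.05,-0.135,0],
  ],
  yaw=[-2,-4,-6,-8,-10],
)

```text
clock: 7.0
ee_pos: [654.3, -97.8, 442.6]
orientation: [0.105, 0.692, -0.106, 0.706]
wrist_force: [-0.3, -0.7, -3.4]
finger_gap: 0.319
```

Emit:
send_rows(
  hand=[0,0,0,0,0],
  xyz=[
    [0,-0.01,0],
    [0,-0.01,0],
    [0,-0.01,0],
    [0,-0.01,0],
    [0,-0.01,0],
  ],
  yaw=[0,0,0,0,0],
)

```text
clock: 7.42
ee_pos: [653.5, -104.4, 443.2]
orientation: [0.104, 0.692, -0.105, 0.707]
wrist_force: [-0.1, 0.1, -3.3]
finger_gap: 0.321
```

```bash
python3 - <<'E'
from h import *
from scipy.spatial.transform import Rotation as R
f=manip.grab_frame("scene");s=manip.read_state()
M=R.from_quat(s["orientation"]).as_matrix();print(s["ee_pos"],s["wrist_force"],s["wrist_torque"],s["finger_gap"],s["clock"],M.round(3))
for l in("gauge_centre","gauge_grip","gauge_foot","needle_tip","index_tip"): print(l,[(round(q["p"],2),np.round(q["location"],1)) for q in manip.pinpoint(f,l)[:3]])
g=s["ee_pos"]-[0,0,70];u,v=proj(f,g).astype(int);print(u,v)
c=f["img"][max(v-60,0):v+60,max(u-60,0):u+60];cv2.imwrite("pics/dial.png",cv2.resize(c,None,fx=5,fy=5,interpolation=cv2.INTER_CUBIC));cv2.imwrite("pics/dial_full.png",f["img"])
np.save("dial.npy",dict(K=f["K"],cam_to_world=f["cam_to_world"],o=(max(u-60,0),max(v-60,0)),st=s),allow_pickle=True)
E
```

```text
[ 653.58873128 -104.48129358  443.0769028 ] [-0.16062368  0.384611   -3.00881271] [-0.01190737  0.0734393   0.03930412] 0.3195683102551256 7.4667 [[ 0.02   0.292  0.956]
 [-0.004  0.956 -0.292]
 [-1.     0.002  0.02 ]]
gauge_centre [(0.84, array([181.9, 183.2])), (0.77, array([262.8, 400.7])), (0.74, array([105.7, 344.9]))]
gauge_grip [(0.96, array([139.2, 244.9])), (0.95, array([163. , 174.7])), (0.74, array([244.3, 402.9]))]
gauge_foot [(0.91, array([123.7, 347.2])), (0.77, array([199.2, 192.1])), (0.76, array([200.6, 252.5]))]
needle_tip [(0.51, array([192.9, 255.5])), (0.4, array([150.2, 389.4]))]
index_tip []
249 169
```

View pics/dial.png

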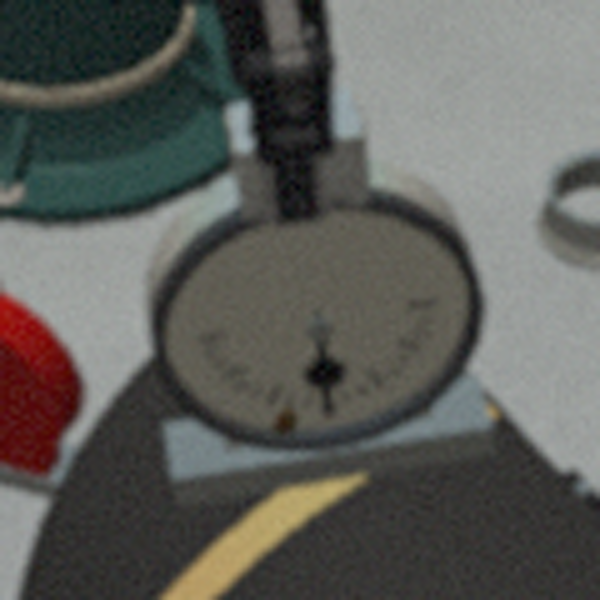

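```bash
cat > ang.py <<'E'
from h import *
def plane(f,p0,yaw,tilt,rc):
    n=np.array([np.cos(yaw),np.sin(yaw),0]);y=np.array([-np.sin(yaw),np.cos(yaw),0])
    o,d=ray(f,rc);X=o+d*((p0-o)@n)/(d@n);return np.array([(X-p0)@y,X[2]-p0[2]])
E
python3 - <<'E'
from ang import *
d=np.load("dial.npy",allow_pickle=True).item();s=d["st"];yaw=-0.297
c=s["ee_pos"]+[0,0,5-155+79]+14*np.array([np.cos(yaw),np.sin(yaw),0])
P=lambda x,y:plane(d,c,yaw,0,(d["o"][1]+y/5-.4,d["o"][0]+x/5-.4))
print("centre px",(proj(d,c)-d["o"])*5)
for n,p in dict(pivot=(320,326),needle=(328,411),index=(286,420),rimL=(158,320),rimR=(482,305),rimB=(322,446),rimT=(318,203),baseL=(165,424),baseR=(483,375)).items():
    q=P(*p);r=q-P(320,326);print(n,q.round(1),"r",np.hypot(*r).round(1),"ang toward -y",np.arctan2(-r[0],-r[1]).round(3))
E
```

```text
centre px [308.67809091 329.56097387]
pivot [3.7 2.1] r 0.0 ang toward -y -3.142
needle [  3.5 -43.8] r 45.9 ang toward -y 0.005
index [-13.3 -45.1] r 50.1 ang toward -y 0.347
rimL [-55.1  17.6] r 60.8 ang toward -y 1.828
rimR [65.9 -0.1] r 62.2 ang toward -y -1.535
rimB [ -0.4 -63.1] r 65.4 ang toward -y 0.062
rimT [ 7.4 61. ] r 59.1 ang toward -y -3.079
baseL [-59.8 -36.6] r 74.4 ang toward -y 1.024
baseR [ 65.8 -37.7] r 73.8 ang toward -y -1.001
```

Dial picture: pivot at crop (320,326), needle tip (328,411), brass index (286,420), which gives an index of about 0.347 rad, with the gauge hanging plumb. Next I go over the tape.

Emit:
send_rows(
  hand=[0,0,0,0,0],
  xyz=[
    [-0.026,0.01,-0.02],
    [-0.052,0.02,-0.04],
    [-0.078,0.03,-0.06],
    [-0.1,0.04,-0.08],
    [-0.12,0.045,-0.1],
  ],
  yaw=[4,8,12,17,22],
)

```text
clock: 8.13
ee_pos: [579.0, -76.4, 382.3]
orientation: [-0.006, 0.7, 0.007, 0.714]
wrist_force: [0.6, -0.5, -3.4]
finger_gap: 0.317
```

Emit:
send_rows(
  hand=[0,0],
  xyz=[
    [0,0,-0.01],
    [0,0,-0.02],
  ],
  yaw=[0,0],
  squeeze=20,
)

```text
clock: 8.3
ee_pos: [577.9, -76.0, 362.5]
orientation: [-0.005, 0.7, 0.006, 0.714]
wrist_force: [0.4, -0.5, -2.7]
finger_gap: 0.315
```

```bash
cat > st.py <<'E'
from h import *
from scipy.spatial.transform import Rotation as R
def st():
    s=manip.read_state();M=R.from_quat(s["orientation"]).as_matrix();print(s["clock"],s["ee_pos"].round(1),"F",s["wrist_force"].round(1),"T",s["wrist_torque"].round(2),"gap",round(s["finger_gap"],3),"jaw",np.degrees(np.arctan2(M[1,2],M[0,2])).round(2),M[2].round(3));return s
if __name__=="__main__": st()
E
python3 st.py
```

```text
8.3 [577.9 -76.  362.5] F [ 0.4 -0.5 -2.7] T [-0.08  0.02  0.02] gap 0.315 jaw 0.9 [-1.     0.002  0.019]
```

Emit:
send_rows(
  hand=[0,0,0,0,0],
  xyz=[
    [-0.015,0.006,-0.02],
    [-0.03,0.014,-0.04],
    [-0.045,0.02,-0.055],
    [-0.045,0.02,-0.063],
    [-0.045,0.02,-0.066],
  ],
  yaw=[2,4,4,4,4],
)

```text
clock: 8.72
ee_pos: [534.0, -56.5, 296.3]
orientation: [-0.029, 0.7, 0.031, 0.713]
wrist_force: [-0.2, 0.0, -3.0]
finger_gap: 0.321
```

Emit:
send_rows(
  hand=[0,0],
  xyz=[
    [0,0,-0.003],
    [0,0,-0.005],
  ],
  yaw=[0,0],
)

```text
clock: 8.88
ee_pos: [535.7, -57.2, 292.2]
orientation: [-0.029, 0.699, 0.031, 0.714]
wrist_force: [-0.5, -0.4, -2.6]
finger_gap: 0.319
```

```bash
python3 st.py
```

```text
8.8833 [535.7 -57.2 292.2] F [-0.5 -0.4 -2.6] T [ 0.03  0.06 -0.06] gap 0.319 jaw 4.83 [-1.     0.002  0.021]
```

Emit:
send_rows(
  hand=[0,0,0],
  xyz=[
    [-0.002,0,-0.002],
    [-0.004,0,-0.004],
    [-0.004,0,-0.004],
  ],
  yaw=[0,0,0],
)

```text
clock: 9.13
ee_pos: [530.8, -57.0, 287.8]
orientation: [-0.029, 0.7, 0.031, 0.713]
wrist_force: [-0.1, -0.5, -2.1]
finger_gap: 0.322
```

Emit:
send_rows(
  hand=[0,0],
  xyz=[
    [0,0,-0.002],
    [0,0,-0.002],
  ],
  yaw=[0,0],
)

```text
clock: 9.3
ee_pos: [531.0, -56.9, 285.8]
orientation: [-0.029, 0.699, 0.031, 0.713]
wrist_force: [-0.0, -0.0, -3.3]
finger_gap: 0.319
```

Emit:
send_rows(
  hand=[0,0],
  xyz=[
    [0,0,-0.0015],
    [0,0,-0.0015],
  ],
  yaw=[0,0],
)

```text
clock: 9.47
ee_pos: [531.2, -57.2, 285.2]
orientation: [-0.029, 0.699, 0.03, 0.714]
wrist_force: [-1.9, -1.6, 6.7]
finger_gap: 0.319
```

```bash
python3 st.py
```

```text
9.4667 [531.2 -57.2 285.2] F [-1.9 -1.6  6.7] T [-0.08  0.66  0.08] gap 0.319 jaw 4.84 [-1.     0.001  0.021]
```

Emit:
send_rows(
  hand=[0,0,0],
  xyz=[
    [0.0005,-0.0054,-0.0016],
    [0.001,-0.0107,-0.0032],
    [0.001,-0.0107,-0.0032],
  ],
  yaw=[0,0,0],
)

```text
clock: 9.72
ee_pos: [532.3, -68.2, 281.6]
orientation: [-0.029, 0.699, 0.031, 0.714]
wrist_force: [-1.1, 1.4, 7.1]
finger_gap: 0.316
```

```bash
python3 - <<'E'
from st import *
f=manip.grab_frame("scene");s=st();g=s["ee_pos"]-[0,0,70];u,v=proj(f,g).astype(int)
c=f["img"][v-45:v+55,u-60:u+50];cv2.imwrite("pics/r1.png",cv2.resize(c,None,fx=5,fy=5,interpolation=cv2.INTER_CUBIC))
E
```

```text
9.7667 [532.2 -68.  281.7] F [-0.1  0.5  7.1] T [ 0.66  0.34 -0.01] gap 0.319 jaw 4.82 [-1.     0.002  0.021]
```

View pics/r1.png

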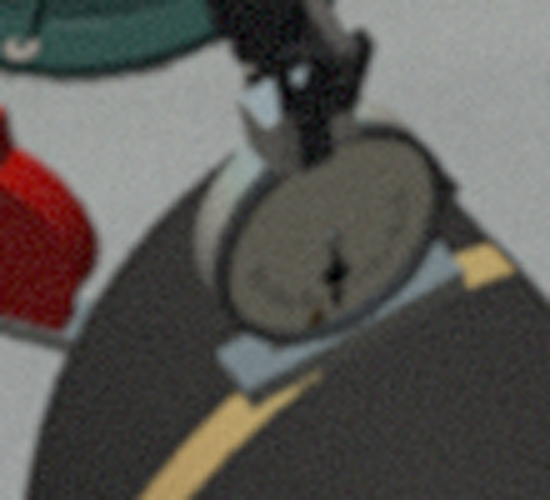

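Emit:
send_rows(
  hand=[0,0,0,0,0],
  xyz=[
    [0.0005,-0.0053,-0.0015],
    [0.001,-0.0107,-0.0028],
    [0.0014,-0.016,-0.004],
    [0.0018,-0.0213,-0.0051],
    [0.0018,-0.0213,-0.0051],
  ],
  yaw=[0,0,0,0,0],
)

```text
clock: 10.18
ee_pos: [533.9, -89.9, 276.1]
orientation: [-0.029, 0.699, 0.031, 0.714]
wrist_force: [-0.0, 1.9, 5.9]
finger_gap: 0.314
```

```bash
python3 st.py
```

```text
10.1833 [533.9 -89.9 276.1] F [-0.   1.9  5.9] T [0.75 0.15 0.  ] gap 0.314 jaw 4.8 [-1.     0.002  0.02 ]
```

Emit:
send_rows(
  hand=[0,0,0,0,0],
  xyz=[
    [0.0005,-0.0054,-0.001],
    [0.001,-0.0107,-0.0019],
    [0.0014,-0.016,-0.0026],
    [0.0018,-0.0209,-0.0032],
    [0.0018,-0.0209,-0.0032],
  ],
  yaw=[0,0,0,0,0],
)

```text
clock: 10.6
ee_pos: [535.5, -111.1, 272.5]
orientation: [-0.029, 0.7, 0.03, 0.713]
wrist_force: [-1.1, -1.2, 2.0]
finger_gap: 0.322
```

```bash
python3 - <<'E'
from st import *
f=manip.grab_frame("scene");s=st();g=s["ee_pos"]-[0,0,70];u,v=proj(f,g).astype(int);o=(u-50,v-40)
c=f["img"][v-40:v+60,u-50:u+70];cv2.imwrite("pics/r2.png",cv2.resize(c,None,fx=6,fy=6,interpolation=cv2.INTER_CUBIC));cv2.imwrite("pics/r2raw.png",f["img"])
np.save("r2.npy",dict(K=f["K"],cam_to_world=f["cam_to_world"],o=o,st=s),allow_pickle=True)
E
```

```text
10.65 [ 535.5 -110.8  272.7] F [-0.2 -2.4  0.8] T [-0.6   0.18  0.04] gap 0.315 jaw 4.79 [-1.     0.001  0.019]
```

View pics/r2.png

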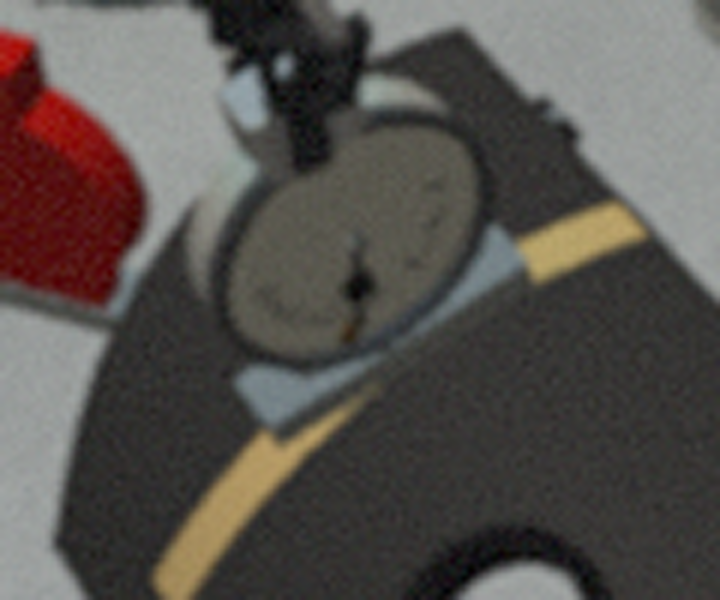

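```bash
python3 - <<'E'
from ang import *
d=np.load("r2.npy",allow_pickle=True).item();s=d["st"];yaw=0.0836
c=s["ee_pos"]+[0,0,5]
c=c+14*np.array([np.cos(yaw),np.sin(yaw),0])
P=lambda x,y:plane(d,c,yaw,0,(d["o"][1]+y/6-.4,d["o"][0]+x/6-.4))
pv=P(355,243);print("pivot",pv)
for n,p in dict(needle=(361,325),hub=(358,288),index=(348,333)).items():
    r=P(*p)-pv;print(n,r.round(1),np.hypot(*r).round(1),np.arctan2(-r[0],-r[1]).round(3))
L,R_=P(237,380),P(497,225);L2,R2=P(275,428),P(525,262)
print("base top-back edge",L,R_,np.arctan2(*(R_-L)[::-1]),"top-front edge",L2,R2,np.arctan2(*(R2-L2)[::-1]))
E
```

```text
pivot [ 15.36028297 -71.36933185]
needle [ -2.5 -47.5] 47.6 0.053
hub [ -1.5 -25.5] 25.6 0.059
index [ -8.8 -48.4] 49.2 0.18
base top-back edge [ -44.26052033 -115.77055997] [ 80.0193776  -99.13248977] 0.13308448121683525 top-front edge [ -32.39813121 -154.70436268] [  92.22654969 -129.03642465] 0.2031215435452087
```

Emit:
send_rows(
  hand=[0,0,0,0,0],
  xyz=[
    [0,0,0],
    [0,0,0],
    [0,0,0],
    [0.0005,-0.002,0.005],
    [0.0005,-0.002,0.008],
  ],
  yaw=[0,0,0,0,0],
  squeeze=110,
)

```text
clock: 11.07
ee_pos: [536.0, -111.7, 281.2]
orientation: [-0.029, 0.7, 0.031, 0.713]
wrist_force: [-0.2, 0.3, -1.9]
finger_gap: 0.309
```

Emit:
send_rows(
  hand=[0,0,0,0,0],
  xyz=[
    [0.001,-0.01,0],
    [0.002,-0.02,0],
    [0.0025,-0.028,-0.004],
    [0.0025,-0.028,-0.008],
    [0.0025,-0.028,-0.01],
  ],
  yaw=[0,0,0,0,0],
)

```text
clock: 11.48
ee_pos: [538.3, -140.4, 269.8]
orientation: [-0.028, 0.7, 0.031, 0.713]
wrist_force: [-0.1, -0.3, -2.9]
finger_gap: 0.309
```

```bash
python3 st.py
```

```text
11.4833 [ 538.3 -140.4  269.8] F [-0.1 -0.3 -2.9] T [-0.01  0.01 -0.03] gap 0.309 jaw 4.77 [-1.     0.003  0.019]
```

Emit:
send_rows(
  hand=[0,0],
  xyz=[
    [0,0,-0.002],
    [0,0,-0.002],
  ],
  yaw=[0,0],
)

```text
clock: 11.65
ee_pos: [538.2, -139.5, 268.4]
orientation: [-0.029, 0.7, 0.031, 0.713]
wrist_force: [0.7, -0.3, -2.9]
finger_gap: 0.309
```

Emit:
send_rows(
  hand=[0,0],
  xyz=[
    [0,0,-0.0015],
    [0,0,-0.0015],
  ],
  yaw=[0,0],
)

```text
clock: 11.82
ee_pos: [538.6, -139.7, 267.6]
orientation: [-0.029, 0.699, 0.031, 0.714]
wrist_force: [-0.7, -0.4, -0.4]
finger_gap: 0.309
```

Emit:
send_rows(
  hand=[0,0],
  xyz=[
    [0,0,-0.001],
    [0,0,-0.001],
  ],
  yaw=[0,0],
)

```text
clock: 11.98
ee_pos: [538.8, -140.0, 267.2]
orientation: [-0.029, 0.699, 0.03, 0.714]
wrist_force: [-1.0, -2.6, 7.0]
finger_gap: 0.309
```

Emit:
send_rows(
  hand=[0,0,0,0,0],
  xyz=[
    [0,0,0],
    [0,0,0],
    [0.0002,-0.0028,-0.0018],
    [0.0005,-0.0056,-0.0036],
    [0.0005,-0.0056,-0.0036],
  ],
  yaw=[0,0,0,0,0],
  squeeze=20,
)

```text
clock: 12.4
ee_pos: [539.4, -145.6, 263.5]
orientation: [-0.029, 0.699, 0.031, 0.714]
wrist_force: [-1.5, -2.0, 8.8]
finger_gap: 0.314
```

Emit:
send_rows(
  hand=[0,0,0],
  xyz=[
    [0.0002,-0.0028,-0.0016],
    [0.0005,-0.0056,-0.0033],
    [0.0005,-0.0056,-0.0033],
  ],
  yaw=[0,0,0],
)

```text
clock: 12.65
ee_pos: [539.9, -151.3, 260.1]
orientation: [-0.029, 0.699, 0.031, 0.714]
wrist_force: [-0.4, -1.4, 4.9]
finger_gap: 0.311
```

```bash
python3 st.py
```

```text
12.65 [ 539.9 -151.3  260.1] F [-0.4 -1.4  4.9] T [0.16 0.17 0.08] gap 0.311 jaw 4.84 [-1.     0.001  0.021]
```

Rolling as modelled. I continue to a lean of about 0.35, with a bit more preload.

Emit:
send_rows(
  hand=[0,0,0,0,0],
  xyz=[
    [0.0002,-0.0028,-0.0018],
    [0.0005,-0.0056,-0.0034],
    [0.0008,-0.0084,-0.005],
    [0.001,-0.0112,-0.0064],
    [0.001,-0.0112,-0.0064],
  ],
  yaw=[0,0,0,0,0],
)

```text
clock: 13.07
ee_pos: [540.9, -162.2, 253.7]
orientation: [-0.029, 0.699, 0.031, 0.714]
wrist_force: [-0.4, 0.6, 7.1]
finger_gap: 0.312
```

Emit:
send_rows(
  hand=[0,0,0],
  xyz=[
    [0.0001,-0.0014,-0.0008],
    [0.0002,-0.0021,-0.0011],
    [0.0002,-0.0021,-0.0011],
  ],
  yaw=[0,0,0],
)

```text
clock: 13.32
ee_pos: [541.1, -164.1, 252.8]
orientation: [-0.029, 0.699, 0.031, 0.714]
wrist_force: [-0.1, 0.6, 7.2]
finger_gap: 0.313
```

```bash
cat > shot.py <<'E'
import sys
from st import *
n=sys.argv[1];fs=[manip.grab_frame("scene") for _ in range(int(sys.argv[2]) if len(sys.argv)>2 else 4)];f=fs[-1];im=np.mean([x["img"].astype(float) for x in fs],0).astype(np.uint8)
s=st();g=s["ee_pos"]-[0,0,70];u,v=proj(f,g).astype(int);o=(u-50,v-40)
c=im[v-40:v+60,u-50:u+70];cv2.imwrite(f"pics/{n}.png",cv2.resize(c,None,fx=6,fy=6,interpolation=cv2.INTER_CUBIC))
np.save(n+".npy",dict(K=f["K"],cam_to_world=f["cam_to_world"],o=o,st=s),allow_pickle=True)
E
python3 shot.py r3
```

```text
13.5167 [ 541.1 -163.9  252.8] F [-0.4  1.6  6.7] T [0.89 0.25 0.03] gap 0.313 jaw 4.86 [-1.     0.002  0.021]
```

View pics/r3.png

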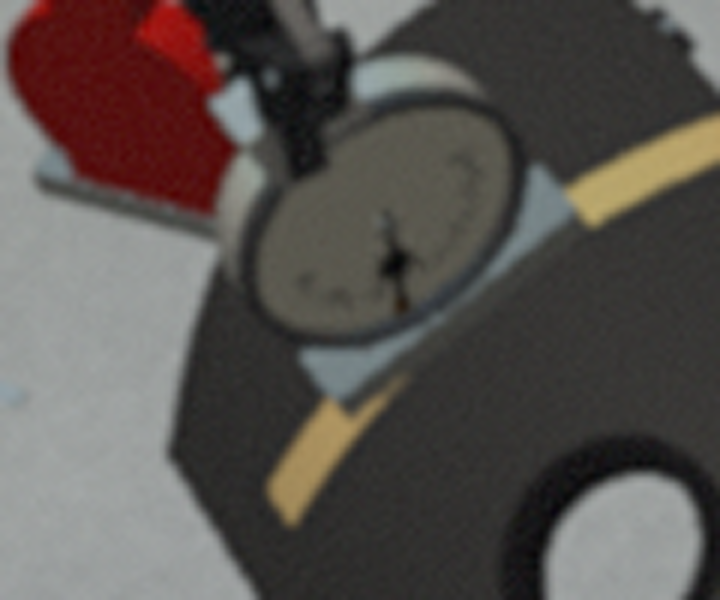

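Needle (pivot (384,218) → tip about (401,300)) now points at the index tab (403,308). By geometry the contact sits about 13 mm uphill of the base middle. I lock the lean with a firm grip, lift slightly, shift up-slope and set down again.

Emit:
send_rows(
  hand=[0,0,0,0,0],
  xyz=[
    [0,0,0],
    [0,0,0],
    [0,0,0],
    [0,-0.001,0.004],
    [0,-0.001,0.006],
  ],
  yaw=[0,0,0,0,0],
  squeeze=110,
)

```text
clock: 13.93
ee_pos: [540.7, -165.3, 258.5]
orientation: [-0.029, 0.699, 0.031, 0.713]
wrist_force: [-0.2, -0.2, -2.4]
finger_gap: 0.309
```

Emit:
send_rows(
  hand=[0,0,0,0,0],
  xyz=[
    [-0.0005,0.006,0.002],
    [-0.001,0.013,0.004],
    [-0.001,0.013,0.002],
    [-0.001,0.013,0.001],
    [-0.001,0.013,0.001],
  ],
  yaw=[0,0,0,0,0],
)

```text
clock: 14.35
ee_pos: [539.6, -152.0, 258.7]
orientation: [-0.029, 0.7, 0.031, 0.713]
wrist_force: [0.0, -0.1, -2.5]
finger_gap: 0.312
```

```bash
python3 - <<'E'
from ang import *
d=np.load("r3.npy",allow_pickle=True).item();s=d["st"];yaw=0.0845
c=s["ee_pos"]+[0,0,5]+14*np.array([np.cos(yaw),np.sin(yaw),0])
P=lambda x,y:plane(d,c,yaw,0,(d["o"][1]+y/6-.4,d["o"][0]+x/6-.4))
pv=P(384,218);print("pivot",pv)
for n,p in dict(hub=(394,264),needle=(401,300),index=(403,308)).items():
    r=P(*p)-pv;print(n,r.round(1),np.hypot(*r).round(1),np.arctan2(-r[0],-r[1]).round(3))
import st;st.st()
E
```

```text
pivot [ 28.24389819 -63.56688045]
hub [  0.6 -28.1] 28.1 -0.02
needle [  0.7 -50.9] 50.9 -0.013
index [  0.9 -56.1] 56.1 -0.016
14.35 [ 539.6 -152.   258.7] F [ 0.  -0.1 -2.5] T [-0.09 -0.01  0.05] gap 0.312 jaw 4.86 [-1.     0.002  0.019]
```

Emit:
send_rows(
  hand=[0,0],
  xyz=[
    [0,0,-0.001],
    [0,0,-0.001],
  ],
  yaw=[0,0],
)

```text
clock: 14.52
ee_pos: [539.6, -152.4, 257.7]
orientation: [-0.029, 0.7, 0.031, 0.713]
wrist_force: [0.2, -0.1, -2.9]
finger_gap: 0.313
```

Emit:
send_rows(
  hand=[0,0],
  xyz=[
    [0,0,-0.0007],
    [0,0,-0.0007],
  ],
  yaw=[0,0],
)

```text
clock: 14.68
ee_pos: [539.7, -152.4, 257.2]
orientation: [-0.029, 0.699, 0.031, 0.713]
wrist_force: [0.4, -0.1, -2.4]
finger_gap: 0.313
```

```bash
python3 st.py
```

```text
14.6833 [ 539.7 -152.4  257.2] F [ 0.4 -0.1 -2.4] T [-0.09  0.02  0.04] gap 0.313 jaw 4.83 [-1.     0.002  0.02 ]
```

Emit:
send_rows(
  hand=[0,0],
  xyz=[
    [0,0,-0.0006],
    [0,0,-0.0006],
  ],
  yaw=[0,0],
)

```text
clock: 14.85
ee_pos: [539.9, -152.6, 257.1]
orientation: [-0.029, 0.699, 0.031, 0.714]
wrist_force: [0.2, -2.4, 2.8]
finger_gap: 0.31
```

Emit:
send_rows(
  hand=[0,0],
  xyz=[
    [0,0,-0.0004],
    [0,0,-0.0004],
  ],
  yaw=[0,0],
)

```text
clock: 15.02
ee_pos: [539.9, -152.7, 256.9]
orientation: [-0.029, 0.699, 0.03, 0.714]
wrist_force: [-1.5, -3.4, 6.4]
finger_gap: 0.311
```

```bash
python3 st.py
```

```text
15.0167 [ 539.9 -152.7  256.9] F [-1.5 -3.4  6.4] T [-0.38  0.52  0.17] gap 0.311 jaw 4.83 [-1.     0.001  0.021]
```

```bash
python3 shot.py fin 8; python3 - <<'E'
from ang import *
import st
d=np.load("fin.npy",allow_pickle=True).item();a=0.35;yw=.088;z=np.array([np.sin(a)*np.sin(yw),-np.sin(a)*np.cos(yw),np.cos(a)]);y=np.array([-np.cos(a)*np.sin(yw),np.cos(a)*np.cos(yw),np.sin(a)])
C=np.array([531.2,-7.3,-115])
x=np.cross(y,z)
# predicted pixels of tape centre at base middle and the base's top-front corners for s=0, in the crop
T=C+250*z
print("expected base top-front corners",[((proj(d,T+16*z+16*x+k*65*y)-d["o"]+.4)*6).round() for k in(-1,1)],"back",[((proj(d,T+16*z-16*x+k*65*y)-d["o"]+.4)*6).round() for k in(-1,1)],"pivot",((proj(d,T+79*z+14*x)-d["o"]+.4)*6).round(), "px per 10mm along y",((proj(d,T+10*y)-proj(d,T))*6).round())
E
```

```text
15.4167 [ 539.9 -152.7  257. ] F [-1.6 -2.4  6.1] T [-0.47  0.51  0.11] gap 0.31 jaw 4.84 [-1.     0.001  0.021]
expected base top-front corners [array([342., 400.]), array([584., 204.])] back [array([306., 351.]), array([545., 159.])] pivot [400. 225.] px per 10mm along y [ 18. -15.]
```

View pics/fin.png

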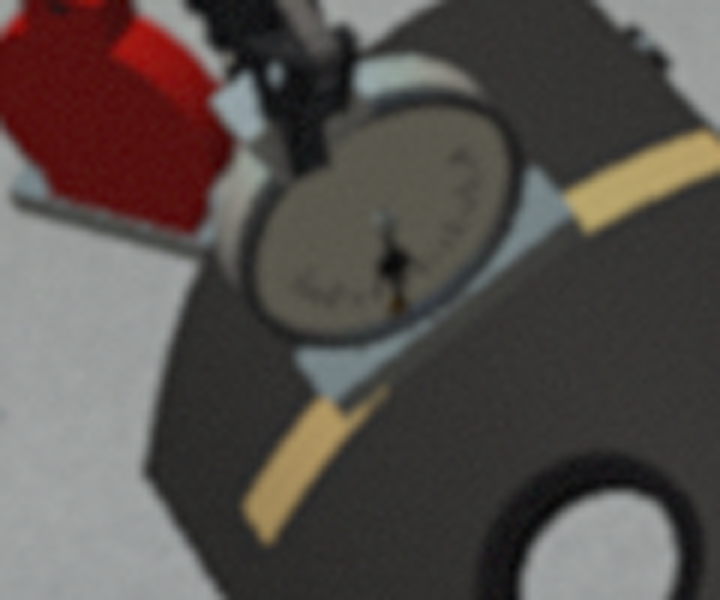

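```bash
cat > rect.py <<'E'
from st import *
import sys
fs=[manip.grab_frame("scene") for _ in range(10)];f=fs[0];im=np.mean([x["img"].astype(np.float32) for x in fs],0)
s=st();yaw=0.0845;n=np.array([np.cos(yaw),np.sin(yaw),.02]);n/=np.linalg.norm(n);yv=np.array([-np.sin(yaw),np.cos(yaw),0]);zv=np.cross(n,yv)
a=0.35;c=s["ee_pos"]+5*zv+15*n+4*yv*np.cos(a)+76*(yv*np.sin(a)-zv*np.cos(a))
# view as one faces the dial: +y to the right (own -y left), z up; 5 px/mm, 130 x 110 mm
src=np.array([[-65,-70],[65,-70],[65,70],[-65,70]],float)
uv=np.float32([proj(f,c+p[0]*yv-p[1]*zv) for p in src]);dst=np.float32([((p[0]+65)*4,(p[1]+70)*4) for p in src])
w=cv2.warpPerspective(im,cv2.getPerspectiveTransform(uv,dst),(520,560),flags=cv2.INTER_CUBIC);w=np.clip(w,0,255).astype(np.uint8)
cv2.imwrite("pics/"+sys.argv[1]+".png",w)
g=cv2.cvtColor(w,cv2.COLOR_BGR2GRAY).astype(float)
for r in range(300,490,8): # darkest column centroid near the middle
    seg=g[r-4:r+5,190:340].mean(0);d=np.clip(np.median(seg)-8-seg,0,None);print(r,seg.argmin()+190,round(float((d*np.arange(190,340)).sum()/(d.sum()+1e-9)),1),round(seg.min()),end=" | ")
E
python3 rect.py rect1
```

```text
15.9167 [ 539.9 -152.6  257. ] F [-0.5 -1.7  6.6] T [-0.53  0.51  0.16] gap 0.311 jaw 4.84 [-1.     0.001  0.021]
300 250 251.0 47 | 308 251 251.4 43 | 316 252 250.8 36 | 324 254 250.3 26 | 332 254 250.1 17 | 340 255 250.2 10 | 348 255 250.9 9 | 356 256 251.8 12 | 364 243 252.3 17 | 372 252 252.4 23 | 380 251 252.8 29 | 388 252 253.1 35 | 396 252 253.5 41 | 404 251 253.0 44 | 412 251 251.7 45 | 420 251 249.8 44 | 428 249 248.2 43 | 436 249 247.5 41 | 444 248 247.5 38 | 452 247 247.5 36 | 460 248 247.9 38 | 468 251 248.3 45 | 476 253 251.2 50 | 484 248 0.0 51 |
```

View pics/rect1.png

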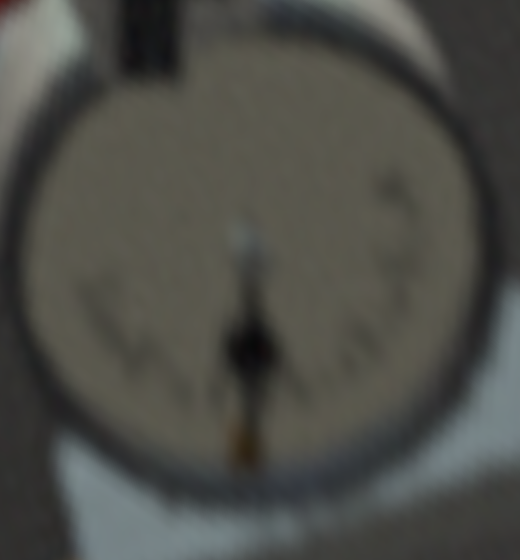

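```bash
python3 -c "
from st import *
st();print(manip.job_done());st()"
```

```text
15.9167 [ 539.9 -152.6  257. ] F [-0.5 -1.7  6.6] T [-0.53  0.51  0.16] gap 0.311 jaw 4.84 [-1.     0.001  0.021]
the job is handed in; nothing more can be done
None
the job is handed in; nothing more can be done
```

I gripped the grey gauge by its lug and rocked it down the curve on the tape in two stages. With the needle at the index tab I firmed the grip, re-seated the gauge so it touched near its base's middle, and handed it in held there at 15.9 s. No verdict was reported.

Last checks:
- **Index and needle:** the index read about 0.35 rad. In the squared-up picture the needle is about 0.025 rad from the tab, against a limit of 0.06.
- **Base middle:** about 3 to 6 mm from the tangent point, from the arm's position and the bumper fit; the picture showed about 4 mm. The limit is 18 mm.
- **Tape line:** the base is within a few mm of the centre line, and the jaws are within about 0.01 rad of the tape's direction.
- **Press and grip:** it presses on the bumper with about 9 to 10 N and the grip is set to 110 N. The arm's position was steady over the last readings.
- **Other things:** no picture or force reading showed anything else touched, though I did not re-measure their positions.

Two checks did not fit well:
- **Wrist torque:** it was too noisy to confirm the contact point, and single readings disagreed by about 30 mm either way, so I relied on position and pictures.
- **Gripper tilt:** the jaw axis is tilted about 0.02 rad, left over from an earlier move at the edge of reach.

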